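# Restack the sunken bin and fetch the scoop from under it

## Task

The upper bin was put back the wrong way round, so it has sunk into the lower one and shut in a sample scoop. Lift the upper bin out, turn it half a turn and set it back so that it rests level on the lower bin's ledges; then reach in under it at the lower bin's open front, lift the scoop's handle over the lip, draw the scoop out handle first and lay it in the blue basin for washing. Drop neither of them, leave the lower bin where it stands and do not disturb the other things on the worktop.

Things in the scene. Friction and masses are not known exactly. Their poses are not given: they have to be found in the camera images.
- lower_bin: slate-grey plastic stack-nest bin on the worktop, 0.22 kg. Origin: under the middle of its main part (200 mm in x, 132 mm in y at the bottom); an open front, 112 mm wide, runs on to x = -158 mm. z up; the open front looks along -x. Floor 3 mm, walls 2.5 mm leaning out 8 degrees; sides 80 mm high, back wall (+x) 60, front lip 20. With its grips it reaches x = 117 and y = +-85 mm.
- lower_ledges (a point): middle of the lower bin at the height of its ledges, (0, 0, 66) mm in the bin; the upper bin's origin belongs here when stacked. The four ledges stand inside its sides at x = -35 and +75 mm, each 20 mm long in x and reaching in to y = +-54 mm; the side walls rise 14 mm above them. Four stops inside, 32 mm high, carry a nested bin.
- lower_lip (a point): middle of the top of the lower bin's low front lip, at (-159.5, 0, 20) mm in the bin. The sides of the open front slope from 76 mm high at x = -111 mm down to the lip, with 107 mm between them at the floor: open the fingers only part way there. The stacked upper bin's back wall and grip stand above x = -100 to -117 mm, 66 to 126 mm high, so reach in with the tool tilted.
- upper_bin: ochre-yellow bin, identical to the lower one (same origin and axes), empty, 0.2 kg. It starts nested: same heading as the lower bin, 32 mm higher. In that heading its pockets pass the ledges. Turned half a turn (x axes opposed) it rests on the ledges 66 mm above the lower bin, with 6 mm play each way between its walls. It swings clear once 85 mm above the lower bin.
- upper_grip_a (a point): middle of the top edge of the hand grip on the upper bin's +y side, at (5, 80, 80) mm in the bin: an upright block, 10 mm thick along the bin's y, 26 mm high, 90 mm long (bin x -25..65), free on both faces. While nested the lower bin's own grip lies 32 mm below it. Any one of the three grips will carry the bin; its weight acts near its origin: grip with 60 N or more.
- upper_grip_b (a point): the same on the upper bin's -y side, at (5, -80, 80) mm in the bin.
- upper_grip_c (a point): middle of the top edge of the like hand grip on the upper bin's back, at (112, 0, 60) mm in the bin: 10 mm thick along the bin's x, 24 mm high, 90 mm long along y. Its closing direction is square to that of grips a and b: take the grip that leaves the wrist room for half a turn.
- upper_lip (a point): middle of the upper bin's low front lip, at (-159.5, 0, 20) mm in the bin.
- scoop: off-white moulded sample scoop, 165 mm long, 50 g, lying flat, open side up, lengthwise on the lower bin's floor, handle towards the open front. Origin: under the middle of its length; x points along it from the handle to the trough. Handle 15 mm wide (along y), 13 mm high, straight, from x = -82.5 to 18 mm; trough from x = 15 to 82.5 mm, up to 41 mm wide and 22 mm high.
- scoop_end (a point): middle of the end of the scoop's handle, at (-82.5, 0, 6.5) mm in the scoop. It lies 29 to 39 mm behind the lower bin's lip, that is 3 to 14 mm in front of the stacked upper bin's back grip.
- basin: round dark blue enamel basin with two loop handles, standing firm; outer rim diameter 208 mm, 56 mm high to the rim (handles to 61), sloping inside walls, flat inner floor of about 125 mm diameter 2 mm above the worktop. Origin: under its centre; handles at +y and -y, out to 136 mm.
- beaker: clear plastic beaker, 53 mm diameter, 70 mm high, a bystander. Origin: centre of its underside.
- timer: white laboratory timer, 58 x 62 x 21 mm, a bystander. Origin: centre of its underside.
- slide_box: small pale cardboard box of slides, 34 x 82 x 26 mm, a bystander. Origin: centre of its underside.
- tape_roll: roll of cream tape lying flat, 62 mm diameter, 19 mm high, a bystander. Origin: centre of its underside.
- small_jar: small clear jar with a pale lid, 47 mm diameter, 43 mm high, a bystander. Origin: centre of its underside.

How it is judged:
On the way, in this order (a step that is already met when the one before it is completed fails the run):
1. the upper bin is lifted out of the lower bin (z of upper_bin in the frame of lower_bin above 0.082 m).
2. the upper bin, turned half a turn, rests on the lower bin's ledges and is let go (z of upper_bin in the frame of lower_bin between 0.062 and 0.07 m and x of upper_lip in the frame of lower_bin above 0.135 m and horizontal distance between upper_bin and lower_bin below 0.014 m and angle between the z axis of upper_bin and the z axis of lower_bin, either way round below 0.04 rad and contact force between the fingers and upper_bin below 0.1 N), for 0.2 s.
3. the scoop is drawn out, handle first, past the lip of the lower bin's open front, under the stacked upper bin (x of scoop in the frame of lower_bin below -0.19 m and x of scoop_end in the frame of lower_bin below -0.25 m and z of upper_bin in the frame of lower_bin above 0.06 m).
At the end, for the whole second after the job is handed in: the upper bin, turned half a turn, rests level (0.04 rad) on the lower bin's ledges, underside 66 mm (+-4) above the lower bin's, origins within 14 mm sideways; the scoop lies in the basin (its middle within 70 mm of the axis and below the rim, not on end); both at rest (z of upper_bin in the frame of lower_bin between 0.062 and 0.07 m and x of upper_lip in the frame of lower_bin above 0.135 m and horizontal distance between upper_bin and lower_bin below 0.014 m and angle between the z axis of upper_bin and the z axis of lower_bin, either way round below 0.04 rad and horizontal distance between scoop and basin below 0.07 m and z of scoop in the frame of basin below 0.05 m and angle between scoop's own y axis and vertical above 0.95 rad and linear speed of each of scoop, upper_bin below 0.02 m/s); the robot touches nothing.
It fails at once if the lower bin is shoved more than 40 mm from its place or tipped (distance of lower_bin from where it was at the start of the episode above 0.04 m or angle between lower_bin's own z axis and vertical above 0.2 rad).
It fails at once if the upper bin is dropped: let go, it falls faster than 0.5 m/s (over about 13 mm) (contact force between the fingers and upper_bin below 0.1 N and linear speed of upper_bin above 0.5 m/s).
It fails at once if the scoop is dropped from a height: let go, it falls faster than 1 m/s (over about 50 mm) (contact force between the fingers and scoop below 0.1 N and linear speed of scoop above 1 m/s).
It fails at once if a bystander (beaker, timer, slide box, tape roll or small jar) is moved more than 40 mm (distance of any of beaker, timer, slide_box, tape_roll, small_jar from where it was at the start of the episode above 0.04 m).
It also fails if it takes over 59 s, if anything falls off the work surface, if the arm or the gripper's body presses on something with over 40 N, if the wrist force passes 120 N, or if a joint passes its speed limit or range.

## Robot

A 6-joint arm with a two-finger parallel gripper is mounted at the origin on a cart in front of the work surface, level with it; the furniture and walls round the work are solid. World frame = base frame: x ahead of the robot, y to its left, z up, the work surface at z = 0. Lengths are in m, angles in rad, forces in N, time in s.
With the tool pointing down it reaches from about 0.4 to 0.825 m from the base axis. Payload 7 kg.
Tool frame: the origin (TCP) lies midway between the tips of the shut fingers; the grasp point (between the pads) lies 19 mm behind it (grip_point_offset is the distance from the TCP to the grasp point, in m); z points along the fingers, y is the line along which they close (so a half turn about z gives the same grasp; the last joint's range is limited). The gripper opens to 88 mm and grips with 3 to 60 N. Pads are 19 mm wide; open, the fingers measure 130 mm over their backs; the gripper's body (78 mm by 193 mm) begins 47 mm behind the grasp point.
Start: joints at [-0.857, 0.359, 0.012, 0, -1.224, -0.288], TCP at [0.279, -0.615, 0.227] pointing down, gripper open.
Joint ranges: [-3.07, 3.07], [-1.43, 2.12], [-1.02, 1.25], [-3.03, 1.67], [-3.05, -0], [-3.03, 3.03]. Speed limits (rad/s): [2.39, 2.39, 3.01, 3.14, 3.14, 3.14].

## Interface

Orientations are given as [roll, pitch, yaw] about the fixed x, y, z axes, in that order (R = Rz(yaw) Ry(pitch) Rx(roll)).
In Python, from station import get_state, grab_frame, camera_params, job_done, grip_point_offset gives the robot as it stands.
- The arm moves only by the shell command python3 -m creep 'ROWS' [FORCE]. ROWS is JSON, a list that holds one entry, the list of rows, each a list of 7 numbers: the finger opening in cm, from 0 to 8.76, then the shift along the tool's x, y, z in cm, then the turn, a rotation vector about the tool's x, y, z in rad. In form: [[[fingers, tx, ty, tz, wx, wy, wz], ...]]. A call has 1 to 20 rows; each row is the pose to reach, as a shift and turn from the pose commanded when the call began, along the tool's axes at that moment; what a row does not reach only later rows make up. A row lasts 1/8 s, in which the tool goes at most 62.5 mm and 10.7 degrees, less where a joint would pass 70% of its speed; a pose out of reach is approached as far as the arm can. A call with a gripper value outside its range is refused whole. The fingers move at their own pace and stop on an object; FORCE is the grip in N (left out, the last holds). Time passes only in rows, so rows that repeat a pose let the fingers close. It gives the time, the measured TCP pose, the force, the opening and the grip force at its end, in the units of the state.
- get_state(): the state, without advancing time (a new reading comes with each control period).
- grab_frame(name): name is "side" or "top"; returns the picture (480x640x3 uint8, blue, green, red); there is no depth.
- camera_params(name): a dict with "vertical_fov" (degrees; the focal length in pixels is half the picture's height over the tangent of half this angle, whatever the lens; pixels are square), "cx", "cy" (the principal point, pixels), "view" (4x4, takes a point from world to camera coordinates). Camera axes: x right, y down, z forward; pixel columns grow to the right and rows downward; lengths in m; the calibration is good to about 2 mm. A picture is of the moment at which its call begins. camera_params takes no time and is no camera call.
- job_done(): hands the job in; it is judged then, once.
The state is a dict: "t": time; "q": joint angles; "qd": joint speeds; "joint_efforts": joint torques, N m; "eef_pos": TCP position; "ee_rot": TCP orientation; "force": force on the tool from outside, world axes, zero at the start; "moment": the same for the moment, N m; "width": finger opening in m; "gripper_force": force on a finger pad.
Only numpy, scipy, OpenCV 4.12 (cv2) and the standard library are available. Lean on these libraries where they do the work, as an engineer would, in place of code of your own. Each camera call takes 0.05 s, during which the arm holds its last target. There are 200 camera calls.

## Working session

There is one attempt and no reset: what is moved stays moved. The work goes in short steps, Python scripts to look and compute and a shell command to move; the robot and the scene stay as the last step left them, time stands still between calls to the robot, and variables do not carry over. Pictures are saved under pics/ and viewed, at most 10 in all, crops included, and the job is handed in when it is done.

```bash
mkdir -p pics; ls
python3 - <<'E'
from station import *
import cv2,numpy as np
s=get_state();print(s)
print(grip_point_offset if not callable(grip_point_offset) else grip_point_offset())
for n in("top","side"):
    f=grab_frame(n);cv2.imwrite(f"pics/{n}0.png",f);p=camera_params(n);print(n,p)
E
```

```text
pics
{'t': 0.0, 'q': array([-8.56889507e-01,  3.59415945e-01,  1.10421583e-02, -3.56173830e-04,
       -1.22410212e+00, -2.88081584e-01]), 'qd': array([ 0.0006666 , -0.00205328, -0.00089255,  0.00011779,  0.00093701,
       -0.00037069]), 'joint_efforts': array([-1.62655720e-03, -5.82706690e+01,  2.93062806e+01,  6.99741706e+00,
        6.79110046e-03, -1.65055826e-04]), 'eef_pos': array([ 0.27858004, -0.61428218,  0.22559555]), 'ee_rot': array([ 3.13988716e+00, -1.56213440e-04, -2.71588859e+00]), 'force': array([ 0.05111053,  0.98416298, -0.44490358]), 'moment': array([ 0.00219778, -0.00018734,  0.06400929]), 'gripper_force': 0.0, 'width': 0.08740678004568811}
0.0188
top {'vertical_fov': 56.03126104715797, 'cx': 320.95973993592565, 'cy': 240.82021556881494, 'view': array([[ 2.19642880e-02, -9.99749800e-01,  4.23169548e-03,
         2.25520374e-02],
       [-9.80454087e-01, -2.23677521e-02, -1.95472422e-01,
         5.98643964e-01],
       [ 1.95518168e-01,  1.44429434e-04, -9.80700069e-01,
         1.12637489e+00],
       [ 0.00000000e+00,  0.00000000e+00,  0.00000000e+00,
         1.00000000e+00]])}
side {'vertical_fov': 45.18046079868305, 'cx': 326.32087404136155, 'cy': 233.95636922259965, 'view': array([[-0.83485903, -0.5504218 , -0.00679968,  0.52938719],
       [-0.31384319,  0.48610112, -0.81560294,  0.24320564],
       [ 0.45223097, -0.67877945, -0.57857204,  1.27212098],
       [ 0.        ,  0.        ,  0.        ,  1.        ]])}
```

View pics/top0.png

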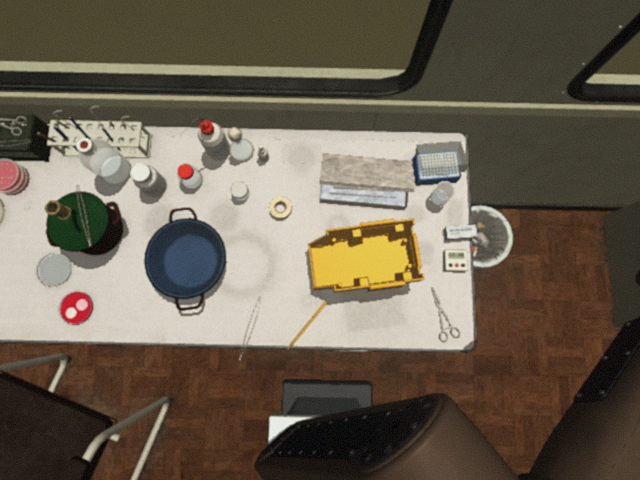

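View pics/side0.png

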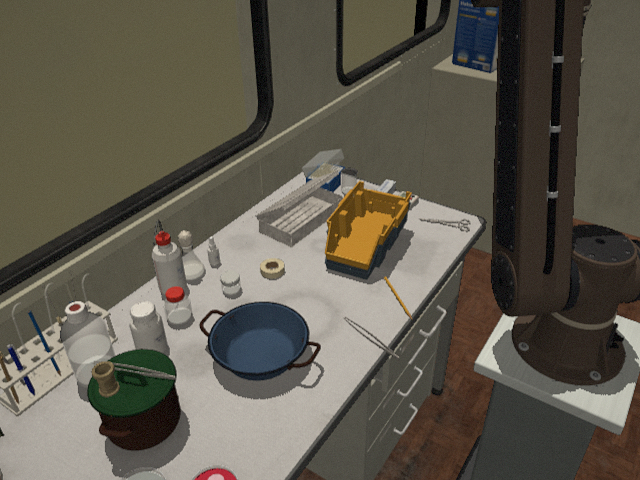

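The top view shows the nested bins at (310–425, 215–300) with the front to the left (world +y), the basin at (186, 258), the beaker at (440, 195), the timer at (456, 260) and the tape at (280, 208). The side view shows the bins at (325–410, 185–275). I'll zoom in on the bins next.

```bash
cat > h.py <<'E'
import numpy as np,cv2
from station import *
def K(n):
    p=camera_params(n);f=240/np.tan(np.radians(p["vertical_fov"]/2));return f,p["cx"],p["cy"],p["view"]
def ray(n,u,v):
    f,cx,cy,V=K(n);R=V[:3,:3];return -R.T@V[:3,3],R.T@np.array([(u-cx)/f,(v-cy)/f,1])
def plane(n,u,v,z):
    c,d=ray(n,u,v);return c+d*(z-c[2])/d[2]
def proj(n,P):
    f,cx,cy,V=K(n);q=V[:3,:3]@np.asarray(P)+V[:3,3];return np.array([f*q[0]/q[2]+cx,f*q[1]/q[2]+cy])
E
python3 - <<'E'
from h import *
t=cv2.imread("pics/top0.png");s=cv2.imread("pics/side0.png")
a=cv2.resize(t[205:310,295:435],None,fx=5,fy=5,interpolation=cv2.INTER_CUBIC)
cv2.imwrite("pics/c1.png",a)
b=cv2.resize(s[175:285,310:425],None,fx=5,fy=5,interpolation=cv2.INTER_CUBIC)
cv2.imwrite("pics/c2.png",b)
hsv=cv2.cvtColor(t,cv2.COLOR_BGR2HSV)
m=cv2.inRange(hsv,(15,120,60),(32,255,255));m[:,:300]=0
c=max(cv2.findContours(m,0,2)[0],key=cv2.contourArea);print(cv2.minAreaRect(c),cv2.boundingRect(c))
print(cv2.approxPolyDP(c,2,True)[:,0].tolist())
m=cv2.inRange(hsv,(95,90,30),(125,255,200));m[:,:130]=0;m[:,240:]=0;m[:200]=0
c=max(cv2.findContours(m,0,2)[0],key=cv2.contourArea);e=cv2.fitEllipse(c);print("basin",e,plane("top",*e[0],.056))
for u,v in((440,195),(456,260),(280,208),(238,190),(365,180)):print(u,v,plane("top",u,v,.02))
E
```

```text
((364.70526123046875, 256.5393371582031), (67.60174560546875, 110.68710327148438), 82.40535736083984) (309, 219, 115, 73)
[[413, 219], [383, 220], [327, 230], [324, 236], [309, 244], [313, 287], [333, 287], [335, 291], [362, 287], [376, 289], [422, 279], [423, 275], [419, 273], [420, 260], [416, 237], [411, 228]]
basin ((180.7093048095703, 262.8011169433594), (66.03636932373047, 73.55482482910156), 109.96283721923828) [0.5318628  0.40006202 0.056     ]
440 195 [ 0.74295222 -0.29151778  0.02      ]
456 260 [ 0.56134802 -0.3292931   0.02      ]
280 208 [0.69537467 0.15079395 0.02      ]
238 190 [0.74435124 0.26937575 0.02      ]
365 180 [ 0.78170872 -0.08319234  0.02      ]
```

View pics/c1.png

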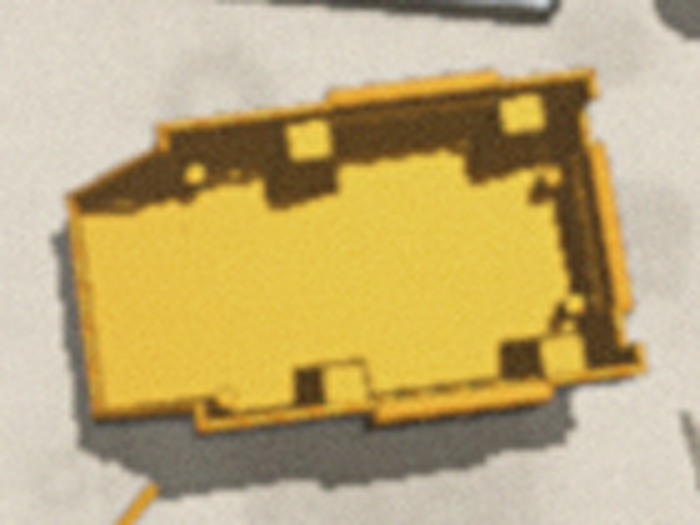

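View pics/c2.png

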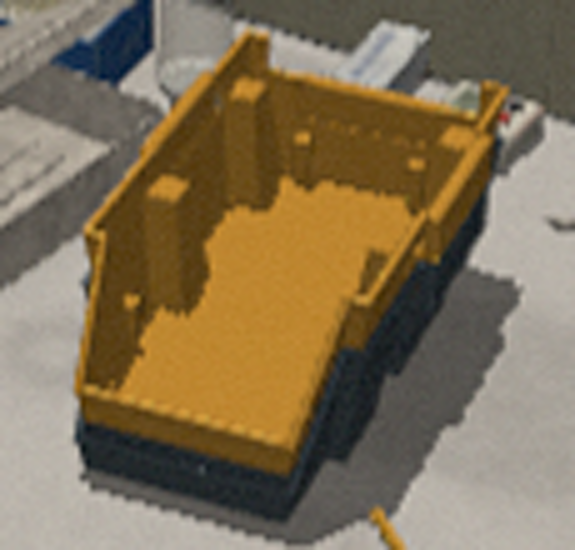

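The top crop shows grip c's outer top edge from (606,145) to (633,308), grip a's outer edge from (330,95) to (495,72), and the lip from (70,198) to (95,415). In the side crop the lip runs from (82,395) to (293,468). I'll turn these into a bin pose by casting rays onto the known heights.

Run:
```python
from h import *
T=lambda x,y:((x+.5)/5-.5+295,(y+.5)/5-.5+205)
S=lambda x,y:((x+.5)/5-.5+310,(y+.5)/5-.5+175)
W=lambda n,p,z:plane(n,*p,z)[:2]*1e3
D=[("lip L",'top',T(70,198),52,-159.5,58),("lip R",'top',T(95,415),52,-159.5,-58),
("a0",'top',T(331,95),112,-25,85),("a1",'top',T(496,72),112,65,85),
("c0",'top',T(606,145),92,117,45),("c1",'top',T(633,308),92,117,-45),
("slip L",'side',S(82,395),52,-159.5,58),("slip R",'side',S(293,468),52,-159.5,-58)]
P=np.array([W(n,p,z/1e3) for _,n,p,z,_,_ in D]);B=np.array([d[4:] for d in D],float)
for d,p in zip(D,P):print(d[0],p.round(1))
for i in(0,2,4,6):print(D[i][0],"len",np.linalg.norm(P[i]-P[i+1]).round(1),"expected",np.linalg.norm(B[i]-B[i+1]),"dir",np.degrees(np.arctan2(*(P[i+1]-P[i])[::-1])).round(1))
a=P-P.mean(0);b=B-B.mean(0)
th=np.arctan2((b[:,0]*a[:,1]-b[:,1]*a[:,0]).sum(),(a*b).sum())
R=np.array([[np.cos(th),-np.sin(th)],[np.sin(th),np.cos(th)]]);o=P.mean(0)-R@B.mean(0)
print("yaw",th,np.degrees(th),"origin",o);print((P-(B@R.T+o)).round(1).tolist())
# check rear wall corners, z=112
for p in (T(592,72),T(643,365)):print("rear in bin",R.T@(W('top',p,.112)-o))
for p in (S(262,36),S(505,88)):print("rear side in bin",R.T@(W('side',p,.112)-o))
s=get_state();print(s['eef_pos'],s['ee_rot'])
# basin rim
t=cv2.imread("pics/top0.png")
for u,v in((146,258),(226,258),(186,220),(186,298)):print(plane('top',u,v,.056))
```

```text
lip L [589.6  68.4]
lip R [475.4  52.3]
a0 [634.1 -63.8]
a1 [ 648.  -147.4]
c0 [ 615.8 -206.7]
c1 [ 531.8 -218.8]
slip L [588.9  69.5]
slip R [469.6  62.6]
lip L len 115.2 expected 116.0 dir -172.0
a0 len 84.7 expected 90.0 dir -80.6
c0 len 84.9 expected 90.0 dir -171.8
slip L len 119.4 expected 116.0 dir -176.7
yaw -1.4263589010142184 -81.72434509903307 origin [554.67560627 -96.0866441 ]
[[0.4, -1.7], [1.1, -1.1], [-1.1, -4.7], [-0.1, 0.8], [-0.2, -1.4], [4.8, -0.4], [-0.3, -0.6], [-4.7, 9.2]]
rear in bin [112.54449768  79.08510165]
rear in bin [113.46435395 -71.18691173]
rear side in bin [116.23697508  73.63372356]
rear side in bin [119.04218317 -69.43483584]
[ 0.27858228 -0.61435068  0.22570219] [ 3.14008348e+00 -1.70059994e-04 -2.71589380e+00]
[0.54245511 0.49157799 0.056     ]
[0.54717953 0.28296902 0.056     ]
[0.64678698 0.39552025 0.056     ]
[0.4410828  0.37896398 0.056     ]
```

```bash
cat >> h.py <<'E'
from scipy.spatial.transform import Rotation as Ro
def rel(targets,base=None):
    """targets: (pos m, Rotation or yaw deg) -> cm shift and rotvec in current tool axes"""
    s=get_state();p0=s['eef_pos'];R0=Ro.from_euler('xyz',s['ee_rot']) if base is None else base
    for p,r in targets:
        if not isinstance(r,Ro): r=Ro.from_euler('xyz',[180,0,r],degrees=True)
        print((R0.inv().apply(np.asarray(p)-p0)*100).round(2).tolist(),(R0.inv()*r).as_rotvec().round(3).tolist())
E
python3 - <<'E'
from h import *
rel([([.572,-.208,.17],-171.6),([.572,-.208,.07],-171.6)])
E
```

```text
[-43.5, 24.88, 5.6] [0.001, -0.0, 0.279]
[-43.51, 24.87, 15.6] [0.001, -0.0, 0.279]
```

```bash
python3 -m creep '[[[6,-5.4,3.1,0.7,0,0,0.035],[6,-10.9,6.2,1.4,0,0,0.07],[6,-16.3,9.3,2.1,0,0,0.105],[6,-21.8,12.4,2.8,0,0,0.14],[6,-27.2,15.5,3.5,0,0,0.175],[6,-32.6,18.7,4.2,0,0,0.21],[6,-38,21.8,4.9,0,0,0.245],[6,-43.5,24.9,5.6,0,0,0.279],[6,-43.5,24.9,5.6,0,0,0.279],[6,-43.5,24.9,5.6,0,0,0.279]]]' 60
python3 - <<'E'
from h import *
rel([([.572,-.208,.07],-171.6)])
f=grab_frame("side");cv2.imwrite("pics/s1.png",cv2.resize(f[100:300,270:470],None,fx=3,fy=3))
E
```

```text
t: 1.35
eef_pos: [0.5719, -0.2078, 0.17]
ee_rot: [3.141, -0.001, -2.993]
force: [0.5, -0.6, 0.6]
width: 0.0597
gripper_force: 0.0
[-0.02, -0.02, 10.0] [0.0, -0.001, 0.002]
```

View pics/s1.png

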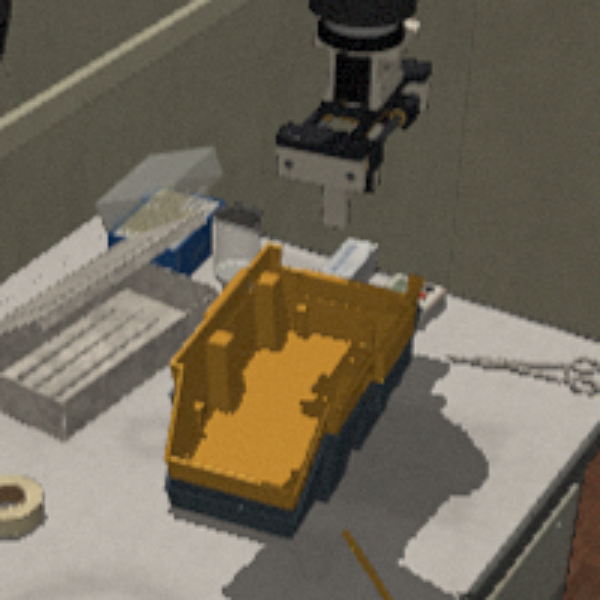

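The gripper is centred over the back grip, with its fingertip at crop (337,220) above the rear wall. I'll lower it and grip.

```bash
python3 -m creep '[[[6,0,0,3,0,0,0],[6,0,0,6,0,0,0],[6,0,0,8,0,0,0],[6,0,0,9,0,0,0],[6,0,0,10,0,0,0],[6,0,0,10,0,0,0],[0,0,0,10,0,0,0],[0,0,0,10,0,0,0],[0,0,0,10,0,0,0],[0,0,0,10,0,0,0],[0,0,0,10,0,0,0],[0,0,0,10,0,0,0]]]' 60
```

```text
t: 2.9
eef_pos: [0.5721, -0.2083, 0.0706]
ee_rot: [-3.142, -0.0, -2.995]
force: [0.4, -0.7, 0.8]
width: 0.0098
gripper_force: 60.0
```

```bash
python3 -m creep '[[[0,0,0,-0.5,0,0,0],[0,0,0,-2,0,0,0],[0,0,0,-4,0,0,0],[0,0,0,-6.5,0,0,0],[0,0,0,-9,0,0,0],[0,0,0,-11,0,0,0],[0,0,0,-11,0,0,0]]]' 60
python3 - <<'E'
from h import *
for n in("top","side"):cv2.imwrite(f"pics/{n}2.png",grab_frame(n))
a=cv2.imread("pics/top2.png")[190:320,290:450];b=cv2.imread("pics/side2.png")[120:290,300:440]
a=cv2.resize(a,None,fx=3,fy=3,interpolation=2);b=cv2.resize(b,None,fx=2.29,fy=2.29,interpolation=2)
print(a.shape,b.shape);h=min(len(a),len(b));cv2.imwrite("pics/m2.png",np.hstack([a[:h],b[:h]]))
s=get_state();p0=s['eef_pos'];O=np.array([.5557,-.0974]);v=p0[:2]-O
R0=Ro.from_euler('xyz',s['ee_rot'])
T=[]
for k in range(1,19):
    c,q=np.cos(k*np.pi/18),np.sin(k*np.pi/18)
    T.append(([O[0]+c*v[0]-q*v[1],O[1]+q*v[0]+c*v[1],p0[2]],Ro.from_rotvec([0,0,k*np.pi/18])*R0))
rel(T)
E
```

```text
t: 3.78
eef_pos: [0.5732, -0.2085, 0.1831]
ee_rot: [-3.14, 0.004, -2.995]
force: [0.7, -0.9, -3.0]
width: 0.0096
gripper_force: 60.0
(390, 480, 3) (389, 321, 3)
[-1.94, 0.17, 0.0] [-0.0, 0.0, -0.175]
[-3.83, 0.67, 0.0] [-0.0, 0.0, -0.349]
[-5.6, 1.48, 0.0] [-0.0, 0.0, -0.524]
[-7.2, 2.6, 0.0] [-0.0, 0.0, -0.698]
[-8.58, 3.98, 0.0] [-0.0, 0.0, -0.873]
[-9.7, 5.57, 0.0] [-0.0, 0.0, -1.047]
[-10.53, 7.34, 0.0] [-0.0, 0.0, -1.222]
[-11.04, 9.22, 0.0] [-0.0, 0.0, -1.396]
[-11.22, 11.16, 0.01] [-0.0, 0.001, -1.571]
[-11.05, 13.1, 0.01] [-0.0, 0.001, -1.745]
[-10.55, 14.99, 0.01] [-0.0, 0.001, -1.92]
[-9.73, 16.76, 0.01] [-0.0, 0.001, -2.094]
[-8.62, 18.36, 0.01] [-0.0, 0.001, -2.269]
[-7.24, 19.74, 0.01] [-0.0, 0.001, -2.443]
[-5.65, 20.86, 0.01] [-0.0, 0.001, -2.618]
[-3.88, 21.69, 0.01] [-0.0, 0.001, -2.793]
[-2.0, 22.2, 0.01] [-0.0, 0.001, -2.967]
[-0.06, 22.38, 0.01] [-0.0, 0.001, -3.142]
```

View pics/m2.png

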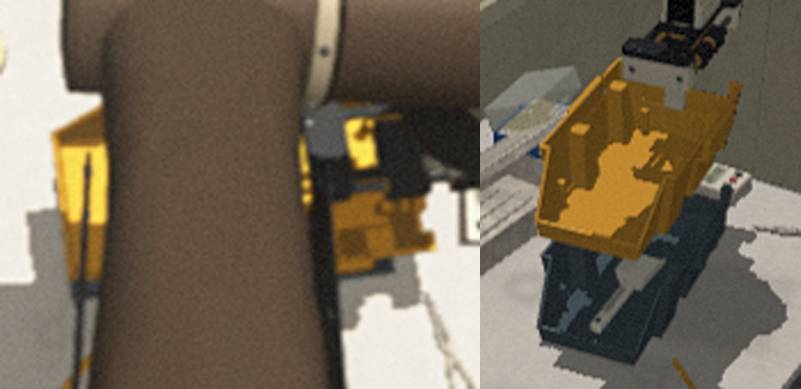

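The bin is lifted clear and the scoop is visible in the lower bin at crop (600–650, 270–330). Now the first quarter turn.

```bash
python3 -m creep '[[[0,-0.5,0,0,0,0,-0.044],[0,-1,0.1,0,0,0,-0.09],[0,-1.94,0.17,0,0,0,-0.175],[0,-3.83,0.67,0,0,0,-0.349],[0,-5.6,1.48,0,0,0,-0.524],[0,-7.2,2.6,0,0,0,-0.698],[0,-8.58,3.98,0,0,0,-0.873],[0,-9.7,5.57,0,0,0,-1.047],[0,-10.53,7.34,0,0,0,-1.222],[0,-11.04,9.22,0,0,0,-1.396],[0,-11.22,11.16,0,0,0,-1.571],[0,-11.05,13.1,0,0,0,-1.745],[0,-10.55,14.99,0,0,0,-1.92],[0,-9.73,16.76,0,0,0,-2.094],[0,-8.62,18.36,0,0,0,-2.269],[0,-7.24,19.74,0,0,0,-2.443],[0,-5.65,20.86,0,0,0,-2.618],[0,-3.88,21.69,0,0,0,-2.793],[0,-2,22.2,0,0,0,-2.967],[0,-0.1,22.4,0,0,0,-3.14]]]' 60
python3 - <<'E'
from h import *
O=np.array([.5557,-.0974]);rel([([.5393,.0135,.183],8.4)])
for n in("top","side"):cv2.imwrite(f"pics/{n}3.png",grab_frame(n))
a=cv2.imread("pics/top3.png")[190:320,290:450];b=cv2.imread("pics/side3.png")[120:290,300:440]
a=cv2.resize(a,None,fx=2.3,fy=2.3,interpolation=2);b=cv2.resize(b,None,fx=3,fy=3,interpolation=2)
h=max(len(a),len(b));a=cv2.copyMakeBorder(a,0,h-len(a),0,0,0);cv2.imwrite("pics/m3.png",np.hstack([a[:h],b[:h]]))
E
```

```text
t: 6.38
eef_pos: [0.5389, 0.0136, 0.1793]
ee_rot: [-3.141, 0.002, 0.151]
force: [0.0, -0.1, -1.7]
width: 0.0098
gripper_force: 60.0
[0.04, 0.02, -0.37] [-0.0, 0.002, 0.004]
```

View pics/m3.png

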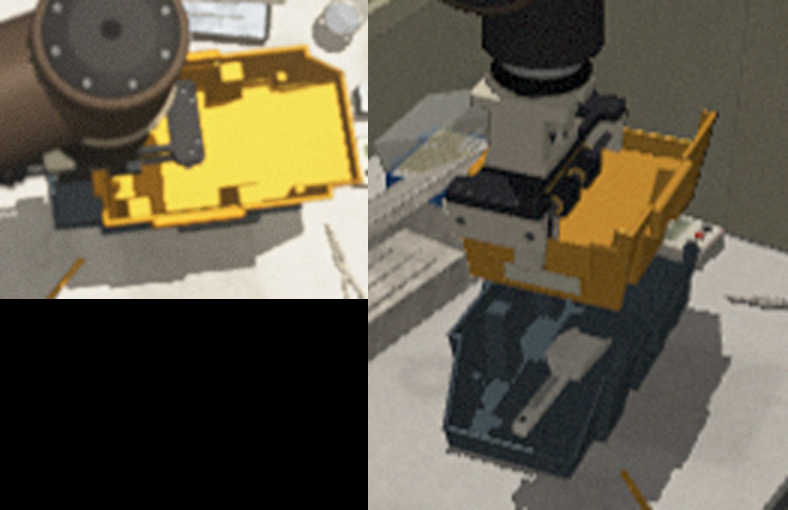

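The turned bin hangs over the lower bin, which is open to view, with the scoop handle at crop (525,430). Before lowering I'll check the upper bin's lip and the lower bin's lip numerically.

Run:
```python
from h import *
t=cv2.imread("pics/top3.png");s=cv2.imread("pics/side3.png")
hsv=cv2.cvtColor(t,cv2.COLOR_BGR2HSV);m=cv2.inRange(hsv,(15,120,60),(32,255,255));m[:,:300]=0
c=max(cv2.findContours(m,0,2)[0],key=cv2.contourArea);pts=c[:,0]
print(cv2.approxPolyDP(c,1.5,True)[:,0].tolist())
# lip edge line: rightmost yellow per row
rows=np.arange(225,262);xs=[np.where(m[r])[0].max()+.5 for r in rows];k=np.polyfit(rows,xs,1);print("lip line",k)
zl=.161
A,B=[plane('top',np.polyval(k,r),r,zl)*1e3 for r in(225,262)]
d=(B-A)[:2];print("lip dir",np.degrees(np.arctan2(*d[::-1])))
O=np.array([555.7,-97.4]);u=np.array([.146,-.989]);w=np.array([.989,.146])
print("lip along", (A[:2]-O)@u,(B[:2]-O)@u)
# lower bin in side: blue-dark mask
hs=cv2.cvtColor(s,cv2.COLOR_BGR2HSV)
roi=s[195:300,315:430];cv2.imwrite("pics/c3.png",cv2.resize(roi,None,fx=6,fy=5.7,interpolation=2))
for P in [(-159.5,58,20),(-159.5,-58,20),(-158,56,0),(-158,-56,0)]:
    q=np.r_[O+P[0]*u+P[1]*w,P[2]]/1e3;print("pred",P,proj('side',q),((proj('side',q)-[315,195])*[6,5.7]).round())
```

```text
[[438, 221], [425, 215], [423, 210], [387, 214], [384, 212], [371, 213], [367, 223], [375, 225], [379, 258], [372, 263], [360, 260], [352, 261], [350, 265], [338, 266], [335, 263], [330, 264], [331, 275], [335, 277], [335, 288], [351, 286], [368, 288], [393, 285], [401, 280], [430, 276], [434, 274], [435, 270], [446, 269]]
lip line [  0.72238028 362.77240398]
lip dir -147.08609946519778
lip along 366.6109794638083 410.65925850064514
pred (-159.5, 58, 20) [325.92961086 263.27342748] [ 66. 389.]
pred (-159.5, -58, 20) [368.01514657 275.21954518] [318. 457.]
pred (-158, 56, 0) [326.93056816 269.2222213 ] [ 72. 423.]
pred (-158, -56, 0) [367.21786235 280.80986492] [313. 489.]
```

View pics/c3.png

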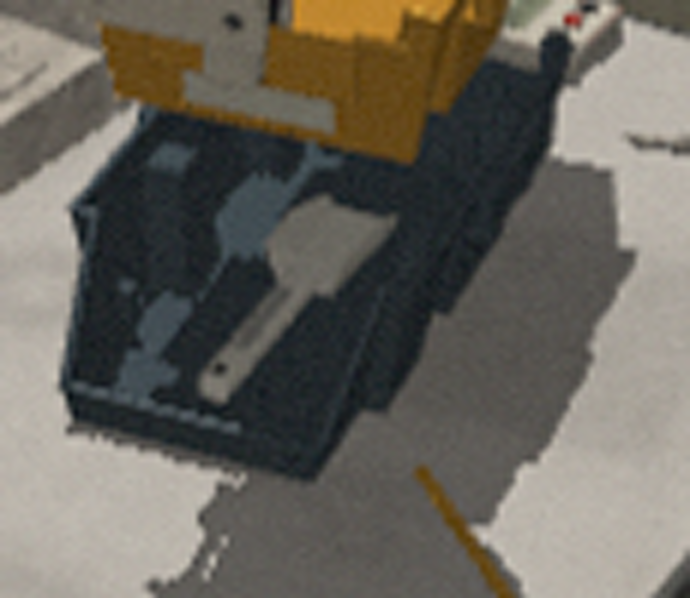

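The predicted lip corners (66,389) and (72,423) match the image. The handle's centre line runs from crop (217,388) to (298,292), and the trough spans (265–398, 195–295). I'll compute the scoop's axis and the upper bin's offset.

Run:
```python
from h import *
O=np.array([555.7,-97.4]);u=np.array([.146,-.989]);w=np.array([.989,.146])
S=lambda x,y:(x/6+315,y/5.7+195)
loc=lambda p:np.array([(p[:2]*1e3-O)@u,(p[:2]*1e3-O)@w]).round(1)
for n,p,z in[("end",S(213,392),.016),("h2",S(298,292),.016),("trough top far L",S(318,197),.025),("tr R",S(397,215),.025),("tr near L",S(265,250),.025),("tr near R",S(335,295),.020)]:
    q=plane('side',*p,z);print(n,loc(q),q[:2].round(4))
t=cv2.imread("pics/top3.png");hsv=cv2.cvtColor(t,cv2.COLOR_BGR2HSV);m=cv2.inRange(hsv,(15,120,60),(32,255,255))
rows=np.arange(226,262)
xs=[]
for r in rows:
    c=np.where(m[r,380:450])[0];xs.append(c.max()+380.5)
print(xs[::6])
for n,p,z in[("lip far",(439,219.5),.161),("lip near",(446.3,269.3),.161),("rear far end",(423,210.5),.1407+.08)]:
    q=plane('top',*p,z);print(n,loc(q))
s=get_state();print("tcp",loc(s['eef_pos']))
```

```text
end [-130.5    1.7] [0.5384 0.032 ]
h2 [-45.   -3.1] [ 0.546  -0.0533]
trough top far L [19.1 13.1] [ 0.5714 -0.1144]
tr R [ 20.  -25.3] [ 0.5335 -0.1209]
tr near L [-31.6  18.6] [ 0.5695 -0.0635]
tr near R [-45.5 -20.9] [ 0.5284 -0.0554]
[np.float64(439.5), np.float64(440.5), np.float64(441.5), np.float64(442.5), np.float64(444.5), np.float64(444.5)]
lip far [161.6  58.1]
lip near [157.6 -63.8]
rear far end [110.8  70.9]
tcp [-112.1   -1.2]
```

```bash
python3 -m creep '[[[0,0.1,0,1,0,0,0.002],[0,0.2,0,3,0,0,0.004],[0,0.2,0,5,0,0,0.004],[0,0.2,0,5.5,0,0,0.004],[0,0.2,0,6,0,0,0.004],[0,0.2,0,6,0,0,0.004],[0,0.2,0,6,0,0,0.004]]]' 60;  python3 - <<'E'
from h import *
rel([([.541,.0135,.1046],8.4)]);print(get_state()['force'])
E
```

```text
t: 7.35
eef_pos: [0.5427, 0.0139, 0.1211]
ee_rot: [-3.141, -0.001, 0.141]
force: [0.3, 1.4, -2.0]
width: 0.0095
gripper_force: 60.0
[-0.18, 0.01, 1.65] [-0.0, -0.001, -0.006]
[ 0.32739959  1.39269493 -2.01757999]
```

```bash
python3 -m creep '[[[0,-0.15,0,0.3,0,0,0],[0,-0.15,0,0.6,0,0,0],[0,-0.15,0,0.9,0,0,0],[0,-0.15,0,1.2,0,0,0],[0,-0.15,0,1.4,0,0,0],[0,-0.15,0,1.5,0,0,0],[0,-0.15,0,1.5,0,0,0]]]' 60
```

```text
t: 8.22
eef_pos: [0.5408, 0.0135, 0.1056]
ee_rot: [3.142, 0.0, 0.141]
force: [-0.5, 0.4, -1.8]
width: 0.0095
gripper_force: 60.0
```

Free so far, about 1 mm above rest. Ease it down.

```bash
python3 -m creep '[[[0,0,0,0.1,0,0,0],[0,0,0,0.15,0,0,0],[0,0,0,0.15,0,0,0]]]' 60;  python3 -m creep '[[[0,0,0,0.05,0,0,0],[0,0,0,0.1,0,0,0],[0,0,0,0.1,0,0,0]]]' 60
```

```text
t: 8.6
eef_pos: [0.541, 0.0137, 0.1045]
ee_rot: [-3.142, -0.001, 0.141]
force: [-1.9, 1.8, 3.4]
width: 0.009
gripper_force: 60.0
t: 8.98
eef_pos: [0.5411, 0.0139, 0.104]
ee_rot: [-3.141, -0.001, 0.142]
force: [-4.2, 4.0, 10.1]
width: 0.0099
gripper_force: 60.1
```

It's seated at the expected height. Release and rise.

```bash
python3 -m creep '[[[0,0,0,-0.05,0,0,0],[3,0,0,-0.05,0,0,0],[5,0,0,-0.05,0,0,0],[5,0,0,-0.05,0,0,0],[5,0,0,-0.05,0,0,0],[5,0,0,-2,0,0,0],[5,0,0,-6,0,0,0],[5,0,0,-10,0,0,0],[5,0,0,-10,0,0,0]]]' 60
python3 - <<'E'
from h import *
t=grab_frame("top");cv2.imwrite("pics/top4.png",t);s=grab_frame("side");cv2.imwrite("pics/side4.png",s)
O=np.array([555.7,-97.4]);u=np.array([.146,-.989]);w=np.array([.989,.146])
for n,P in[("lipfar",(159.5,58,86)),("lipnear",(159.5,-58,86))]:
    print(n,proj('top',np.r_[O+P[0]*u+P[1]*w,P[2]]/1e3))
hsv=cv2.cvtColor(t,cv2.COLOR_BGR2HSV);m=cv2.inRange(hsv,(15,120,60),(32,255,255));m[:,:300]=0
c=max(cv2.findContours(m,0,2)[0],key=cv2.contourArea);print(cv2.approxPolyDP(c,1.5,True)[:,0].tolist())
b=s[150:290,300:430];cv2.imwrite("pics/c4.png",cv2.resize(b,None,fx=4.2,fy=4.2,interpolation=2))
E
```

```text
t: 10.1
eef_pos: [0.5427, 0.0139, 0.2064]
ee_rot: [-3.141, -0.006, 0.141]
force: [-0.2, 0.4, -1.1]
width: 0.0498
gripper_force: 0.0
lipfar [430.59839866 226.68170188]
lipnear [438.43105281 270.90577863]
[[431, 228], [418, 222], [416, 217], [381, 221], [380, 219], [370, 220], [374, 220], [377, 223], [380, 256], [374, 260], [366, 256], [362, 257], [360, 261], [348, 262], [346, 259], [329, 261], [330, 278], [334, 280], [334, 290], [352, 288], [354, 291], [390, 287], [393, 283], [422, 280], [426, 278], [427, 274], [438, 272]]
```

View pics/c4.png

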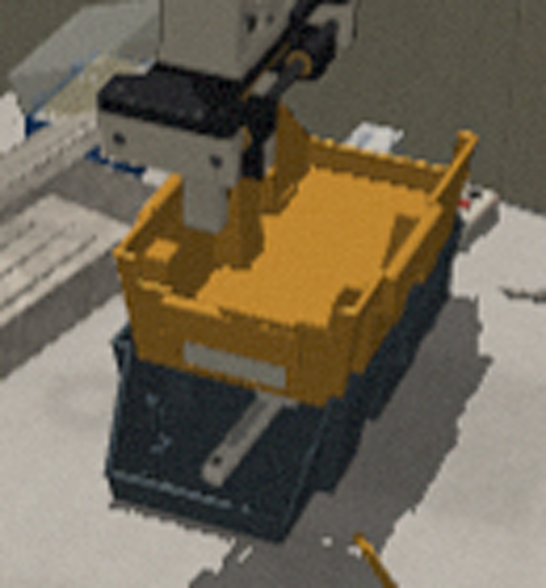

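The upper bin sits level on the ledges, and the handle end shows at crop (213,475) in front of it. Next I'll refine the handle end from this picture and work out a 40° tilted approach.

```bash
cat >> h.py <<'E'
O=np.array([.5557,-.0974]);u=np.array([.146,-.989]);w=np.array([.989,.146])
def binp(x,y,z): return np.r_[O+x/1e3*u+y/1e3*w,z/1e3]
def tilt(yaw,a): return Ro.from_euler('xyz',[180,0,yaw],degrees=True)*Ro.from_rotvec([0,np.radians(a),0])
E
python3 - <<'E'
from h import *
S=lambda x,y:(x/4.2+300,y/4.2+150)
for n,p,z in[("endbottom",S(215,488),.004),("endL",S(203,468),.016),("endR",S(228,480),.016),("far L",S(250,405),.016),("far R",S(290,405),.016)]:
    q=plane('side',*p,z)[:2]-O;print(n,(q@u*1e3).round(1),(q@w*1e3).round(1))
s=get_state();R0=Ro.from_euler('xyz',s['ee_rot'])
g=tilt(-84.8,40)
print(g.as_matrix().round(2).tolist())
rel([(binp(-210,7,200),g),(binp(-204,6,89),g),(binp(-112,.7,12),g)])
b=np.array([[0]])
rv=(R0.inv()*g).as_rotvec();print(np.degrees(np.linalg.norm(rv)))
E
```

```text
endbottom -125.0 1.9
endL -123.8 10.7
endR -128.4 -7.9
far L -51.6 9.0
far R -41.0 -14.1
[[0.07, -1.0, 0.06], [-0.76, -0.09, -0.64], [0.64, 0.0, -0.77]]
[0.51, -9.8, 0.31] [-0.564, 0.536, 1.548]
[0.41, -9.2, 11.41] [-0.564, 0.536, 1.548]
[-0.07, 0.01, 19.11] [-0.564, 0.536, 1.548]
99.27948785739329
```

Run:
```python
from h import *
g=tilt(-84.8,47)
rel([(binp(-210,7,200),g),(binp(-198,6,94),g)])
```

```text
[0.51, -9.8, 0.31] [-0.662, 0.629, 1.52]
[0.41, -8.6, 10.91] [-0.662, 0.629, 1.52]
```

```bash
python3 -m creep '[[[3.5,0.1,-2,-1,0,0,0],[3.5,0.2,-6,-1,-0.06,0.06,0.14],[3.5,0.3,-9.8,0,-0.12,0.11,0.28],[3.5,0.5,-9.8,0.3,-0.18,0.17,0.42],[3.5,0.5,-9.8,0.3,-0.24,0.23,0.56],[3.5,0.5,-9.8,0.3,-0.3,0.29,0.7],[3.5,0.5,-9.8,0.3,-0.36,0.35,0.84],[3.5,0.5,-9.8,0.3,-0.43,0.41,0.98],[3.5,0.5,-9.8,0.3,-0.49,0.47,1.12],[3.5,0.5,-9.8,0.3,-0.55,0.52,1.26],[3.5,0.5,-9.8,0.3,-0.61,0.58,1.4],[3.5,0.5,-9.8,0.3,-0.662,0.629,1.52],[3.5,0.4,-9.2,4,-0.662,0.629,1.52],[3.5,0.4,-8.6,8,-0.662,0.629,1.52],[3.5,0.4,-8.6,10.9,-0.662,0.629,1.52],[3.5,0.4,-8.6,10.9,-0.662,0.629,1.52],[3.5,0.4,-8.6,10.9,-0.662,0.629,1.52]]]'
python3 - <<'E'
from h import *
print(get_state()['q'].round(2))
g=tilt(-84.8,47)
rel([(binp(-198,6,94),g),(binp(-110,.7,12),g)])
E
```

```text
t: 12.32
eef_pos: [0.5328, 0.0993, 0.0944]
ee_rot: [3.14, -0.822, -1.478]
force: [-0.1, 0.0, 1.3]
width: 0.0349
gripper_force: 0.0
[ 0.89  0.53 -0.56  0.58 -1.2  -1.22]
[-0.03, 0.01, 0.03] [-0.0, -0.001, 0.001]
[-0.03, 0.05, 12.07] [-0.0, -0.001, 0.001]
```

```bash
python3 -m creep '[[[3.5,0,0,3,0,0,0],[3.5,0,0,6,0,0,0],[3.5,0,0,8.5,0,0,0],[3.5,0,0,9.5,0,0,0],[3.5,0,0,9.5,0,0,0],[3.5,0,0,9.5,0,0,0]]]'
python3 - <<'E'
from h import *
t=grab_frame("top");s=grab_frame("side")
a=cv2.resize(s[190:290,300:400],None,fx=4,fy=4,interpolation=2);b=cv2.resize(t[210:310,260:360],None,fx=4,fy=4,interpolation=2)
cv2.imwrite("pics/m5.png",np.hstack([a,b]))
g=tilt(-84.8,47);rel([(binp(-110,.7,12),g)])
E
```

```text
t: 13.08
eef_pos: [0.5397, 0.0311, 0.0301]
ee_rot: [-3.14, -0.82, -1.48]
force: [-0.2, 0.7, 0.3]
width: 0.0348
gripper_force: 0.0
[0.02, 0.1, 2.65] [-0.002, 0.0, 0.0]
```

View pics/m5.png

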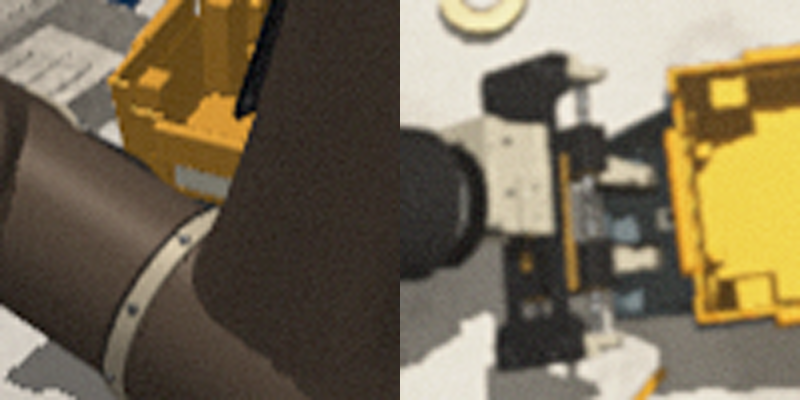

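The last view (top, right half) shows the fingers at (630,170) and (637,262) straddling the handle tip at (665,217), which is centred. Going in to grip.

```bash
python3 - <<'E'
from h import *
q=plane('top',(658-400)/4+260,210+217/4,.014)[:2]-O;print(q@u,q@w)
E
python3 -m creep '[[[3.5,0,0.1,1,0,0,0],[3.5,0,0.1,2,0,0,0],[3.5,0,0.1,2.65,0,0,0],[3.5,0,0.1,2.65,0,0,0],[3.5,0,0.1,2.65,0,0,0]]]'
```

```text
-0.1229302047299614 0.004961213326996489
t: 13.8
eef_pos: [0.5399, 0.0106, 0.0113]
ee_rot: [3.141, -0.821, -1.479]
force: [0.5, 0.1, 0.2]
width: 0.035
gripper_force: 0.0
```

```bash
python3 -m creep '[[[0,0,0,0,0,0,0],[0,0,0,0,0,0,0],[0,0,0,0,0,0,0],[0,0,0,0,0,0,0],[0,0,0,0,0,0,0],[0,0,0,0,0,0,0]]]' 40
```

```text
t: 14.55
eef_pos: [0.5398, 0.0107, 0.0113]
ee_rot: [3.141, -0.821, -1.479]
force: [-0.5, 1.3, 1.9]
width: 0.0141
gripper_force: 39.7
```

Run:
```python
from h import *
p=get_state()['eef_pos'];R=Ro.from_euler('xyz',get_state()['ee_rot'])
d=lambda x,z:(p+np.r_[-x/1e3*u,z/1e3],R)
rel([d(6,10),d(12,28),d(50,30),d(220,32),d(220,120)])
```

```text
[0.32, 0.03, -1.12] [0.0, 0.0, 0.0]
[1.23, 0.07, -2.78] [0.0, 0.0, 0.0]
[-1.21, 0.28, -5.7] [0.0, 0.0, 0.0]
[-12.62, 1.21, -18.25] [0.0, 0.0, 0.0]
[-6.19, 1.22, -24.25] [0.0, 0.0, 0.0]
```

```bash
python3 -m creep '[[[0,0.15,0,-0.5,0,0,0],[0,0.32,0.03,-1.12,0,0,0],[0,0.8,0.05,-2,0,0,0],[0,1.23,0.07,-2.78,0,0,0],[0,1.23,0.07,-2.78,0,0,0]]]' 40
python3 - <<'E'
from h import *
s=grab_frame("side");cv2.imwrite("pics/side6.png",s);t=grab_frame("top");cv2.imwrite("pics/top6.png",t)
p=get_state()['eef_pos'];print((p[:2]-O)@u,(p[:2]-O)@w)
E
python3 -m creep '[[[0,-0.6,0.05,-0.7,0,0,0],[0,-1.6,0.15,-1.8,0,0,0],[0,-2.6,0.23,-2.9,0,0,0],[0,-3.9,0.35,-4.3,0,0,0]]]'
```

```text
t: 15.18
eef_pos: [0.5384, 0.0232, 0.0399]
ee_rot: [-3.14, -0.82, -1.48]
force: [-0.3, -0.6, -1.1]
width: 0.0142
gripper_force: 39.7
-0.12125400838999177 -4.312504975285246e-05
t: 15.78
eef_pos: [0.529, 0.0813, 0.0399]
ee_rot: [3.141, -0.821, -1.479]
force: [0.2, -1.3, -0.5]
width: 0.0143
gripper_force: 39.7
```

```bash
python3 -m creep '[[[0,-1.7,0.15,-1.9,0,0,0],[0,-3.7,0.3,-4,0,0,0],[0,-5.7,0.5,-6.2,0,0,0],[0,-7.7,0.6,-8.3,0,0,0],[0,-9.7,0.8,-10.5,0,0,0],[0,-10.9,0.9,-11.8,0,0,0],[0,-10.9,0.9,-11.8,0,0,0]]]'
python3 - <<'E'
from h import *
s=get_state();p=s['eef_pos'];print(s['q'].round(2),(p[:2]-O)@u*1e3)
s=grab_frame("side");t=grab_frame("top");cv2.imwrite("pics/side7.png",s);cv2.imwrite("pics/top7.png",t)
hsv=cv2.cvtColor(t,cv2.COLOR_BGR2HSV);m=cv2.inRange(hsv,(95,90,30),(125,255,200));m[:,:130]=0;m[:,240:]=0;m[:200]=0
print(cv2.boundingRect(m))
# scoop candidates: bright low-saturation changes vs initial frame near world path
t0=cv2.imread("pics/top0.png");d=cv2.absdiff(t,t0).max(2)>40
for y in (.0,.05,.1,.15,.2,.25,.3):print(y,proj('top',[.52,y,.04]).round(),t[tuple(proj('top',[.52,y,.05])[::-1].astype(int))])
E
```

```text
t: 16.65
eef_pos: [0.5053, 0.2408, 0.0402]
ee_rot: [3.141, -0.821, -1.477]
force: [-1.0, -0.7, 0.1]
width: 0.0143
gripper_force: 39.7
[ 1.07  0.69 -0.37  0.44 -1.27 -1.28] -341.85087334397997
(147, 220, 69, 78)
0.0 [334. 272.] [ 49 135 172]
0.05 [315. 271.] [118 117 109]
0.1 [296. 271.] [237 240 237]
0.15 [277. 270.] [236 242 238]
0.2 [258. 270.] [203 218 222]
0.25 [239. 269.] [163 191 203]
0.3 [220. 269.] [32 40 47]
```

The scoop is fully out. Raise it and carry it over the basin at heading −45°.

Run:
```python
from h import *
p=get_state()['eef_pos'];R=Ro.from_euler('xyz',get_state()['ee_rot'])
h=np.array([.7071,-.7071]);c=np.array([.545,.387]);T=c-.068*h
g=tilt(-45,47)
rel([(np.r_[p[:2],.15],R),(np.r_[T,.15],g),(np.r_[T,.045],g)])
```

```text
[8.03, 0.01, -7.46] [0.0, 0.0, 0.0]
[-5.34, -0.95, -21.84] [0.509, -0.001, -0.472]
[-13.03, -0.97, -14.69] [0.509, -0.001, -0.472]
```

```bash
python3 -m creep '[[[0,1,0,-1,0,0,0],[0,3,0,-2.8,0,0,0],[0,5.5,0,-5.1,0,0,0],[0,7.6,0,-7.1,0,0,0],[0,8.03,0,-7.46,0,0,0],[0,6.5,-0.1,-9,0.06,0,-0.055],[0,4.5,-0.2,-11.2,0.12,0,-0.11],[0,2.5,-0.4,-13.4,0.19,0,-0.18],[0,0.4,-0.55,-15.6,0.27,0,-0.25],[0,-1.7,-0.7,-17.8,0.35,0,-0.325],[0,-3.6,-0.85,-20,0.43,0,-0.4],[0,-5.34,-0.95,-21.84,0.509,0,-0.472],[0,-5.34,-0.95,-21.84,0.509,0,-0.472],[0,-5.34,-0.95,-21.84,0.509,0,-0.472],[0,-5.34,-0.95,-21.84,0.509,0,-0.472]]]'
python3 - <<'E'
from h import *
s=get_state();print(s['q'].round(2))
h=np.array([.7071,-.7071]);c=np.array([.545,.387]);T=c-.068*h
rel([(np.r_[T,.15],tilt(-45,47)),(np.r_[T,.044],tilt(-45,47))])
f=grab_frame("side");cv2.imwrite("pics/side8.png",f);t=grab_frame("top")
# off-white scoop against blue basin in both views
for n,i,r in(("side",f,(300,390,200,320)),("top",t,(215,305,140,235))):
    k=i[r[0]:r[1],r[2]:r[3]].astype(int);hs=cv2.cvtColor(i[r[0]:r[1],r[2]:r[3]],cv2.COLOR_BGR2HSV)
    m=cv2.inRange(hs,(0,0,140),(180,70,255));N,l,st,ce=cv2.connectedComponentsWithStats(m)
    for j in np.argsort(-st[1:,4])[:4]+1:print(n,st[j].tolist(),(ce[j]+[r[2],r[0]]).round(1))
for n in("side","top"):print(n,proj(n,np.r_[c,.145]),proj(n,np.r_[c+.08*h,.145]))
E
```

```text
t: 18.62
eef_pos: [0.4976, 0.4345, 0.1503]
ee_rot: [-3.14, -0.821, -0.788]
force: [0.4, -0.2, -0.9]
width: 0.0145
gripper_force: 39.7
[ 1.33  0.55 -0.41  0.73 -1.23 -1.02]
[-0.08, 0.01, -0.04] [0.001, -0.001, -0.002]
[-7.84, 0.01, 7.18] [0.001, -0.001, -0.002]
side [0, 29, 26, 61, 721] [206.9 367.5]
side [0, 0, 41, 22, 465] [217.9 305.9]
side [92, 86, 28, 4, 68] [304.  388.1]
side [115, 0, 5, 11, 45] [317.3 304.2]
top [56, 0, 39, 90, 1534] [223.7 257.6]
top [0, 9, 65, 63, 783] [174.4 250.8]
top [0, 0, 29, 56, 717] [148.9 232.6]
top [32, 0, 22, 6, 91] [181.4 216.7]
side [257.60728366 303.85593829] [253.6548434  279.11871512]
top [175.49210259 252.10831668] [200.61221734 229.80758019]
```

```bash
python3 -m creep '[[[0,-1.5,0,1.4,0,0,0],[0,-3.5,0,3.2,0,0,0],[0,-5.5,0,5,0,0,0],[0,-6.8,0,6.2,0,0,0],[0,-7.4,0,6.8,0,0,0],[0,-7.84,0,7.18,0,0,0],[0,-7.84,0,7.18,0,0,0]]]'
```

```text
t: 19.6
eef_pos: [0.4975, 0.4354, 0.0458]
ee_rot: [-3.14, -0.824, -0.788]
force: [4.2, -3.9, 4.2]
width: 0.014
gripper_force: 43.7
```

Light contact of the handle end on the near wall. Shift 8 mm towards the far side, then release.

```bash
python3 -m creep '[[[0,0.27,0,0.29,0,0,0],[0,0.55,0,0.58,0,0,0],[0,0.55,0,0.58,0,0,0],[0,0.4,0,0.72,0,0,0],[0,0.4,0,0.72,0,0,0]]]'
```

```text
t: 20.23
eef_pos: [0.5014, 0.4356, 0.043]
ee_rot: [-3.132, -0.816, -0.786]
force: [-13.9, 9.0, 6.2]
width: 0.0146
gripper_force: 42.5
```

```bash
python3 -m creep '[[[0,-0.2,0,-0.4,0,0,0],[0,-0.25,0,-0.45,0,0,0],[0,-0.25,0,-0.45,0,0,0]]]'
```

```text
t: 20.6
eef_pos: [0.4992, 0.4346, 0.0441]
ee_rot: [-3.138, -0.821, -0.787]
force: [-0.7, 2.4, 5.9]
width: 0.0145
gripper_force: 43.7
```

Balanced. Release and retreat along the tool axis.

```bash
python3 -m creep '[[[1.8,0,0,0,0,0,0],[2.5,0,0,0,0,0,0],[3.5,0,0,0,0,0,0],[3.5,0,0,0,0,0,0],[3.5,0.3,0,-0.7,0,0,0],[3.5,1,0,-2.5,0,0,0],[3.5,2,0,-5.5,0,0,0],[3.5,4,0,-9,0,0,0],[3.5,7,0,-13,0,0,0],[3.5,10,0,-16,0,0,0],[3.5,10,0,-16,0,0,0],[3.5,10,0,-16,0,0,0]]]'
python3 - <<'E'
from h import *
f=grab_frame("side");t=grab_frame("top");cv2.imwrite("pics/side9.png",f);cv2.imwrite("pics/top9.png",t)
c=np.array([.545,.387])
for n,i in(("side",f),("top",t)):
    hs=cv2.cvtColor(i,cv2.COLOR_BGR2HSV);k=np.zeros(i.shape[:2],np.uint8)
    P=np.array([proj(n,[c[0]+.095*np.cos(a),c[1]+.095*np.sin(a),.056]) for a in np.linspace(0,6.28,40)]).astype(np.int32)
    cv2.fillPoly(k,[P],255);m=cv2.inRange(hs,(0,0,110),(180,90,255))&k
    N,l,st,ce=cv2.connectedComponentsWithStats(m)
    for j in np.argsort(-st[1:,4])[:4]+1:
        q=cv2.minAreaRect(np.argwhere(l==j)[:,::-1].astype(np.float32));print(n,st[j].tolist(),[np.round(x,1) for x in q],plane(n,*q[0],.03).round(3))
# upper bin check
hs=cv2.cvtColor(t,cv2.COLOR_BGR2HSV);m=cv2.inRange(hs,(15,120,60),(32,255,255));m[:,:300]=0
co=max(cv2.findContours(m,0,2)[0],key=cv2.contourArea);print(cv2.approxPolyDP(co,1.5,True)[:,0].tolist())
t0=cv2.imread("pics/top0.png")
for u_,v_ in((440,195),(456,260),(456,232),(280,208),(238,190)):
    print(u_,v_,cv2.absdiff(t,t0)[v_-14:v_+14,u_-14:u_+14].max(2).mean().round(1))
E
```

```text
t: 22.1
eef_pos: [0.4634, 0.4685, 0.2256]
ee_rot: [-3.14, -0.82, -0.786]
force: [0.4, -0.0, -0.3]
width: 0.0351
gripper_force: 0.0
side [258, 353, 10, 17, 115] [array([262.6, 360.7]), array([16.9,  7.3]), np.float64(78.7)] [0.513 0.423 0.03 ]
side [232, 333, 7, 9, 26] [array([234.6, 337.3]), array([10. ,  3.1]), np.float64(51.3)] [0.606 0.404 0.03 ]
side [241, 316, 1, 1, 1] [array([241., 316.]), array([0., 0.]), np.float64(0.0)] [0.638 0.345 0.03 ]
side [257, 336, 1, 1, 1] [array([257., 336.]), array([0., 0.]), np.float64(0.0)] [0.568 0.374 0.03 ]
top [164, 233, 51, 50, 679] [array([186.5, 257.3]), array([16.8, 63.9]), np.float64(47.7)] [0.551 0.394 0.03 ]
[[431, 227], [418, 222], [416, 217], [385, 221], [375, 219], [327, 227], [328, 241], [326, 242], [329, 274], [330, 278], [333, 279], [334, 290], [352, 288], [354, 291], [384, 288], [391, 286], [393, 283], [426, 279], [427, 274], [438, 272]]
440 195 4.8
456 260 4.6
456 232 4.3
280 208 4.3
238 190 4.5
```

```bash
python3 -c "
from station import *
print(job_done())"
```

```text
the job is handed in; nothing more can be done
None
```

The job is handed in, with no verdict returned: the upper bin is turned and seated level on the ledges, the scoop lies in the basin about 10 mm from its centre, and no bystander I compared had moved.

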